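# Close and hold the cover of a specimen drying chamber

## Task

Put the loose specimen tin squarely on top of the column of tins inside the drying chamber and turn the chamber's quarter-turn stud to its stop, so that its wing (and the slot milled along it) lines up with the oblong slot in the cover. Then lay the cover squarely on the chamber, with the wing coming up through the slot, press it down against the springy seal until it is fully home on the metal rim, and finish while still holding it pressed down there, so that I can lock the stud. Leave the stopwatch and the weights where they stand.

Things in the scene. Friction and masses are not known exactly. Their poses are not given: they have to be found in the camera images.
- chamber: Grey open-topped drying chamber fixed on the worktop; flange 95 mm high, dial gauge on its -x face. Origin at worktop height under the centre of its square opening (124 x 124 mm); z up. Outside from x -80 to +80 and y -118 (wide end with the quarter-turn stud) to +80 mm. A metal rim 6 mm wide round its outer edge rises to 97 mm. Inside stands a column of two tins, top at 66 mm.
- opening (a point): Centre of the chamber's opening at the height of the metal rim (97 mm above the worktop): where the cover's origin must come. Axes as the chamber's. The cover is fully home when its underside lies on the rim.
- stud (a joint): Quarter-turn stud at the chamber's -y end, vertical axis. Angle from the chamber's x axis to the wing, counter-clockwise from above: 0 = aligned, at a stop, wing along the chamber's x as the cover's slot will lie; 1.57 = wing along the chamber's y (other stop). Stays where it is left (friction 0.06 N m).
- stud_axis (a point): Point on the stud's axis at mid-height of its wing, 113 mm above the worktop, at x 0, y -98 mm in the chamber's frame. The steel wing is 34 mm long, 10 mm thick, from 103 to 121 mm above the worktop (8 to 26 mm above the flange), with a milled slot along its top.
- seal (a joint): How far the black rubber seal ring round the opening is pressed down (m). At 0 its top is 101 mm above the worktop (6 mm over the flange); it reads 0.004 when the cover lies on the rim. It is a spring of 4 N per mm: fully home takes 16 N, of which the cover's weight gives about 3.5 N, so push down with 13 to 20 N and keep pushing.
- cover: Loose aluminium cover plate lying on the worktop, handle up; 156 mm along x, from y -116 to +78 mm, 5 mm thick, 0.35 kg. Origin: underside of the plate, below the middle of the handle. Fitted, its axes match the chamber's and its origin is at point opening. An oblong slot, 40 mm along x by 16 mm along y, at x 0, y -98 mm, clears the aligned wing by 3 mm all round.
- cover_handle (a point): Middle of the cover's black handle bar, 35 mm above the cover's underside. The bar runs along the cover's y, is 12 mm wide (x) and 14 mm high, with 78 mm free between its feet and 23 mm of free space below it.
- cover_slot (a point): Centre of the cover's oblong slot, on its underside (x 0, y -98 mm in the cover's frame).
- tin_new: Closed steel specimen tin on the worktop, 50 mm along its x, 80 mm along its y, 26 mm high, about 0.12 kg. Origin: centre of its underside, z up.
- tin_mid: Upper tin of the column inside the chamber, same size as the loose tin. Origin: centre of its underside; its lid is 26 mm higher. The loose tin belongs squarely on it, long side along long side. About 37 mm is free between the column and the chamber's walls on its long sides.
- die_cutter: Round specimen punch with wooden knob, 70 mm wide, 98 mm high, a bystander that stands firm. Origin: centre of underside.
- stopwatch: Round black stopwatch, 66 x 60 x 19 mm, a bystander. Origin: centre of underside.
- weight_500: Larger metal calibration weight, 38 mm wide, 58 mm high, a bystander. Origin: centre of underside.
- weight_200: Smaller metal calibration weight, 29 mm wide, 44 mm high, a bystander. Origin: centre of underside.

How it is judged:
On the way:
1. the loose tin stands squarely and released on the column in the chamber and the stud is turned into line, before the cover is lifted onto the chamber (horizontal distance between tin_new and tin_mid below 0.009 m and angle between the x axis of tin_new and the x axis of tin_mid, either way round below 0.15 rad and z of tin_new in the frame of tin_mid between 0.023 and 0.029 m and angle between tin_new's own z axis and vertical below 0.06 rad and horizontal distance between tin_mid and chamber below 0.025 m and value of joint stud below 0.13 rad and contact force between the fingers and tin_new below 0.2 N and horizontal distance between cover_slot and stud_axis above 0.06 m), for 0.2 s.
At the end, for the whole second after the job is handed in: New tin level on the column (9 mm, 0.15 rad), column within 25 mm of the middle; stud within 0.13 rad of its stop, wing up through the slot (6 mm); cover level, square (7 mm, 0.08 rad), within 1.2 mm of the metal rim, seal pressed over 2.6 mm, fingers still on it (over 3 N), at rest (horizontal distance between tin_new and tin_mid below 0.009 m and angle between the x axis of tin_new and the x axis of tin_mid, either way round below 0.15 rad and z of tin_new in the frame of tin_mid between 0.023 and 0.029 m and angle between tin_new's own z axis and vertical below 0.06 rad and horizontal distance between tin_mid and chamber below 0.025 m and value of joint stud below 0.13 rad and z of cover in the frame of chamber between 0.094 and 0.0982 m and value of joint seal above 0.0026 m and horizontal distance between cover_slot and stud_axis below 0.006 m and horizontal distance between cover and opening below 0.007 m and angle between the x axis of cover and the x axis of chamber, either way round below 0.08 rad and angle between cover's own z axis and vertical below 0.03 rad and contact force between the fingers and cover above 3 N and linear speed of cover below 0.02 m/s); the arm keeps its last pose, push and grip.
It fails at once if the stopwatch or a weight is pushed more than 3 cm or knocked over (distance of any of stopwatch, weight_500, weight_200 from where it was at the start of the episode above 0.03 m or angle between any of weight_500, weight_200's own z axis and vertical above 0.5 rad).
It also fails if it takes over 72 s, if anything falls off the work surface, if the arm or the gripper's body presses on something with over 40 N, if the wrist force passes 120 N, or if a joint passes its speed limit or range.

## Robot

A 6-joint arm with a two-finger parallel gripper is mounted at the origin on a cart in front of the work surface, level with it; the furniture and walls round the work are solid. World frame = base frame: x ahead of the robot, y to its left, z up, the work surface at z = 0. Lengths are in m, angles in rad, forces in N, time in s.
With the tool pointing down it reaches from about 0.35 to 0.975 m from the base axis. Payload 4.9 kg.
Tool frame: the origin (TCP) lies midway between the tips of the shut fingers; the grasp point (between the pads) lies 19 mm behind it (ctrl.tcp_to_grasp is the distance from the TCP to the grasp point, in m); z points along the fingers, y is the line along which they close (so a half turn about z gives the same grasp; the last joint's range is limited). The gripper opens to 85 mm and grips with 20 to 120 N. Pads are 22 mm wide; open, the fingers measure 114 mm over their backs; the gripper's body (76 mm by 85 mm) begins 54 mm behind the grasp point. The pads swing forward as they close: fully open they stand 13 mm farther back than shut.
Start: joints at [1.176, 0.053, 1.613, -0, 1.476, -0.119], TCP at [0.17, 0.601, 0.231] pointing down, gripper open.
Joint ranges: [-3.01, 3.01], [-1.01, 2.22], [0.06, 2.58], [-1.02, 4.17], [0.09, 2.62], [-3.14, 3.14]. Speed limits (rad/s): [2.57, 2.57, 3.14, 3.14, 3.14, 3.14].

## Interface

Orientations are given as a rotation vector (axis times angle).
In Python, from station import ctrl gives the robot as it stands.
- The arm moves only by the tool jog_arm, called after "Call:" by a JSON object that holds its "name" and its "arguments". Schema: {"type":"object","properties":{"plan":{"type":"array","items":{"type":"array","items":{"type":"number"},"minItems":7,"maxItems":7},"minItems":1,"maxItems":20},"clamp_n":{"type":"number"},"only":{"type":"string"},"quiet":{"type":"boolean"},"lines":{"type":"string"}},"required":["plan"],"additionalProperties":false}. plan is a list of rows, 1 to 20 of them, each of 7 numbers: the finger opening in m, then dx, dy, dz in units of 20 mm, then a rotation vector rx, ry, rz in rad; each row is the pose to reach, as a shift and turn from the pose commanded when the call began, along the tool's axes at that moment; what a row does not reach only later rows make up. A row lasts 1/12 s, in which the tool goes at most 0.0417 m and 0.125 rad, less where a joint would pass 70% of its speed; a pose out of reach is approached as far as the arm can. The fingers move at their own pace and stop on an object; clamp_n is the grip in N (left out, the last holds). Time passes only in rows, so rows that do not move let the fingers close. The tool returns the time, the measured TCP pose, the force, the opening and the grip force at its end. only (a regular expression) keeps the lines of the reply that match it, lines (a string "A,B") keeps lines A to B, and quiet returns only ok. Input that does not fit is refused with a message, and nothing moves.
- ctrl.get_obs(): the state, without advancing time (a new reading comes with each control period).
- ctrl.get_image(name): name is "scene" or "top" or "wrist"; returns the picture (400x640x3 uint8, red, green, blue); there is no depth.
- ctrl.camera_params(name): a dict with "fx", "fy", "cx", "cy" (pixels), "T" (4x4, takes a point from camera to world coordinates); the wrist camera has in their place "tool_from_camera" (4x4, takes a point from camera to tool coordinates, whose origin is the TCP and whose axes are the flange's). Camera axes: x right, y down, z forward; pixel columns grow to the right and rows downward; lengths in m; the calibration is good to about 2 mm. The wrist camera is an equidistant fisheye: a pixel r from the principal point sees the ray r / f radians off the axis. A picture is of the moment at which its call begins: read the wrist's pose just before it. camera_params takes no time and is no camera call.
- ctrl.finish_job(): hands the job in; it is judged then, once.
The state is a dict: "t": time; "q": joint angles; "dq": joint speeds; "effort": joint torques, N m; "tool_pos": TCP position; "tool_rot": TCP orientation; "contact_force": force on the tool from outside, world axes, zero at the start; "wrist_torque": the same for the moment, N m; "opening": finger opening in m; "grip_force": force on a finger pad.
Only numpy, scipy, OpenCV 4.12 (cv2) and the standard library are available. Lean on these libraries where they do the work, as an engineer would, in place of code of your own. Each camera call takes 0.05 s, during which the arm holds its last target. There are 200 camera calls.

## Working session

There is one attempt and no reset: what is moved stays moved. The work goes in short steps, Python scripts to look and compute and a tool call to move; the robot and the scene stay as the last step left them, time stands still between calls to the robot, and variables do not carry over. Pictures are saved under pics/ and viewed, at most 10 in all, crops included, and the job is handed in when it is done.

```bash
ls; mkdir -p pics; python3 - <<'E'
from station import ctrl
import cv2, numpy as np
np.set_printoptions(precision=4,suppress=True)
print(ctrl.get_obs())
for n in ("scene","top","wrist"):
    print(n,ctrl.camera_params(n))
    cv2.imwrite(f"pics/{n}0.png",ctrl.get_image(n)[:,:,::-1])
a=cv2.imread("pics/scene0.png");b=cv2.imread("pics/top0.png")
E
```

```text
pics
station.py
{'t': 0.0, 'q': array([ 1.176 ,  0.0534,  1.6143,  0.    ,  1.476 , -0.1191]), 'dq': array([-0.0002,  0.0008, -0.0008,  0.0015,  0.001 , -0.0012]), 'effort': array([  0.0026, -39.3683, -37.0177,   0.    ,   0.0071,  -0.    ]), 'tool_pos': array([0.1699, 0.6008, 0.23  ]), 'tool_rot': array([-0.4317, -3.1112,  0.0032]), 'contact_force': array([-0.337 ,  0.3723, -1.1757]), 'wrist_torque': array([-0.0078,  0.0602, -0.0213]), 'grip_force': 0.0, 'opening': 0.08576774384707063}
scene {'fx': 491.6988468747145, 'fy': 491.6988468747145, 'cx': 313.657858711989, 'cy': 191.9469455976857, 'T': array([[ 0.7627, -0.3654,  0.5337, -0.2704],
       [-0.6467, -0.4458,  0.6189, -1.0545],
       [ 0.0117, -0.8172, -0.5763,  0.9993],
       [ 0.    ,  0.    ,  0.    ,  1.    ]])}
top {'fx': 417.5654528362593, 'fy': 417.5654528362593, 'cx': 321.98266489057045, 'cy': 201.648341548581, 'T': array([[ 0.0773, -0.8281,  0.5553, -0.1787],
       [-0.997 , -0.0623,  0.0458, -0.1343],
       [-0.0033, -0.5571, -0.8304,  1.1828],
       [ 0.    ,  0.    ,  0.    ,  1.    ]])}
wrist {'fx': 309.70691628693146, 'fy': 309.70691628693146, 'cx': 323.0780906033391, 'cy': 198.0624742156746, 'tool_from_camera': array([[ 0.0001, -0.9628, -0.2701,  0.0684],
       [ 1.    , -0.    ,  0.0004,  0.0002],
       [-0.0004, -0.2701,  0.9628, -0.1431],
       [ 0.    ,  0.    ,  0.    ,  1.    ]])}
```
View pics/top0.png

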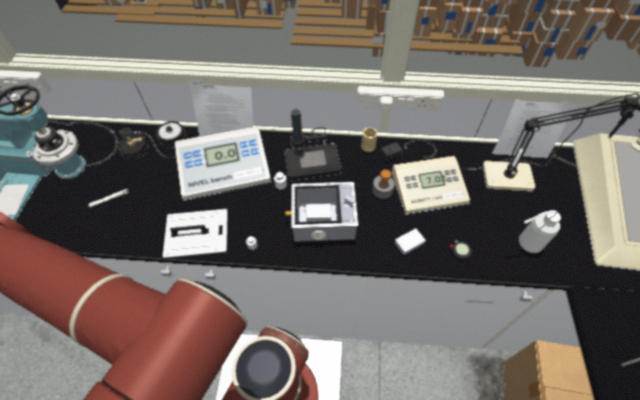

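View pics/scene0.png

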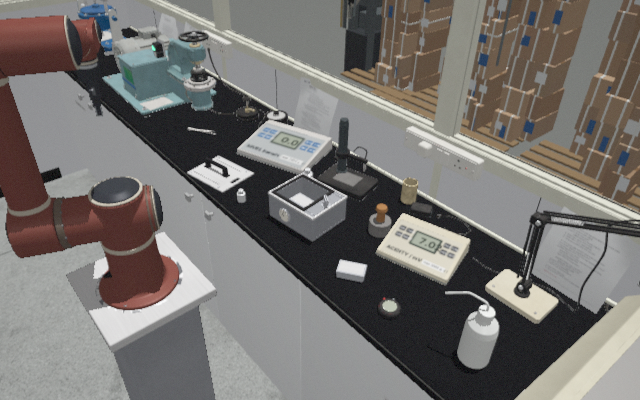

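The top view shows the chamber at about (325,213), its stud end to the right (−y), and the cover at (196,233) with its slot to the right. The tin is at (410,240), stopwatch (460,250), weights (280,181) and (251,242), and punch (384,185). Next I'll get rough positions.

```bash
cat > h.py <<'E'
from station import ctrl
import cv2, numpy as np
from scipy.spatial.transform import Rotation as R
np.set_printoptions(precision=4,suppress=True)
def tool():
    o=ctrl.get_obs(); T=np.eye(4); T[:3,:3]=R.from_rotvec(o['tool_rot']).as_matrix(); T[:3,3]=o['tool_pos']; return T
def snap(name,fn):
    T=tool(); im=ctrl.get_image(name)[:,:,::-1].copy(); cv2.imwrite(f'pics/{fn}.png',im); np.save(f'pics/{fn}.npy',T); return im
def rays(name,px,T=None):
    p=ctrl.camera_params(name); px=np.atleast_2d(px).astype(float)
    a=(px-[p['cx'],p['cy']])/[p['fx'],p['fy']]
    if name=='wrist':
        r=np.linalg.norm(a,axis=1)[:,None]; d=np.hstack([a*np.sinc(r/np.pi),np.cos(r)]); M=T@p['tool_from_camera']
    else: d=np.hstack([a,np.ones((len(a),1))]); M=p['T']
    return M[:3,3],d@M[:3,:3].T
def plane(name,px,z,T=None):
    o,d=rays(name,px,T); return o+d*((z-o[2])/d[:,2])[:,None]
def tri(name,views): # [(px,T),...] -> point, residual
    A=np.zeros((3,3));b=np.zeros(3);L=[]
    for px,T in views:
        o,d=rays(name,px,T); d=d[0]/np.linalg.norm(d[0]); P=np.eye(3)-np.outer(d,d); A+=P;b+=P@o; L.append((P,o))
    x=np.linalg.solve(A,b); return x,[np.linalg.norm(P@(x-o)) for P,o in L]
def go(p,yaw): # shift & turn in tool axes to TCP position p, tool down; yaw = world angle of tool x
    T=tool(); c,s=np.cos(yaw),np.sin(yaw); G=np.array([[c,s,0],[s,-c,0],[0,0,-1.]])
    return T[:3,:3].T@(np.array(p)-T[:3,3]), R.from_matrix(T[:3,:3].T@G).as_rotvec()
E
python3 - <<'E'
from h import *
for n,px,z in [('chamber flange corners',[[290,190],[354,184],[357,227],[293,230]],.095),('tin',[[410,239]],.026),('watch',[[460,250]],.02),('w',[[280,181],[251,242]],.03),('punch',[[384,185]],.05),('cover handle',[[171,235],[207,232]],.04),('slot',[[221,229]],.003)]:
    print(n,plane('top',px,z))
E
```

```text
chamber flange corners [[ 0.5857  0.0312  0.095 ]
 [ 0.6248 -0.172   0.095 ]
 [ 0.4648 -0.1866  0.095 ]
 [ 0.4399  0.0046  0.095 ]]
tin [[ 0.4745 -0.3574  0.026 ]]
watch [[ 0.4505 -0.5118  0.02  ]]
w [[0.6665 0.0799 0.03  ]
 [0.4241 0.1387 0.03  ]]
punch [[ 0.6614 -0.274   0.05  ]]
cover handle [[0.4245 0.3906 0.04  ]
 [0.4436 0.2806 0.04  ]]
slot [[0.4783 0.251  0.003 ]]
```

View pics/wrist0.png

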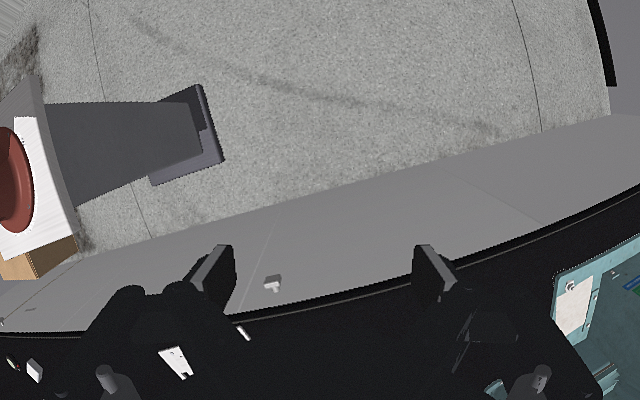

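```bash
python3 - <<'E'
from h import *
print(go([.46,.30,.25],1.7), go([.46,.22,.25],1.7))
E
```

```text
(array([-0.361 , -0.2106, -0.0194]), array([-0.0016,  0.0007,  1.1658])) (array([-0.3828, -0.2876, -0.0193]), array([-0.0016,  0.0007,  1.1658]))
```

Units first: shifts go in units of 20 mm. So -0.36 m is -18, -0.21 m is -10.5.

Call:
{"name": "jog_arm", "arguments": {"plan": [[0.085,-18,-10.5,-1,0,0,1.166],[0.085,-18,-10.5,-1,0,0,1.166],[0.085,-18,-10.5,-1,0,0,1.166],[0.085,-18,-10.5,-1,0,0,1.166],[0.085,-18,-10.5,-1,0,0,1.166],[0.085,-18,-10.5,-1,0,0,1.166],[0.085,-18,-10.5,-1,0,0,1.166],[0.085,-18,-10.5,-1,0,0,1.166],[0.085,-18,-10.5,-1,0,0,1.166],[0.085,-18,-10.5,-1,0,0,1.166],[0.085,-18,-10.5,-1,0,0,1.166],[0.085,-18,-10.5,-1,0,0,1.166]]}}

```text
t: 1.15
tool_pos: [0.4605, 0.2996, 0.251]
tool_rot: [-2.078, -2.356, 0.001]
contact_force: [0.5, 0.7, -0.1]
opening: 0.0848
grip_force: 0.0
```

```bash
python3 - <<'E'
from h import *
snap('wrist','A'); print(go([.50,.08,.28],1.7))
E
```

```text
(array([-0.2241,  0.012 , -0.0292]), array([-0.0011, -0.0002, -0.0016]))
```

View pics/A.png

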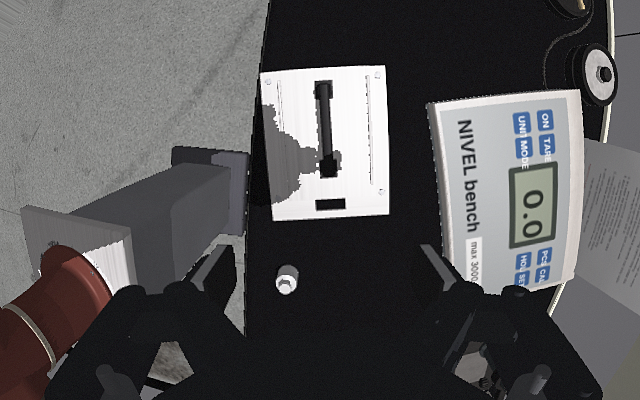

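The cover has corners near (262,73), (385,65), (388,214), (272,221), the handle runs (324,80) to (329,178), and the slot is at (330,204). Next are the chamber and the tin.

Converted, -0.32 m is -16, -0.05 m is -2.5.

Call:
{"name": "jog_arm", "arguments": {"plan": [[0.085,-16,0,-2.5,0,0,0],[0.085,-16,0,-2.5,0,0,0],[0.085,-16,0,-2.5,0,0,0],[0.085,-16,0,-2.5,0,0,0],[0.085,-16,0,-2.5,0,0,0],[0.085,-16,0,-2.5,0,0,0],[0.085,-16,0,-2.5,0,0,0],[0.085,-16,0,-2.5,0,0,0],[0.085,-16,0,-2.5,0,0,0],[0.085,-16,0,-2.5,0,0,0]]}}

```text
t: 2.03
tool_pos: [0.5005, -0.0158, 0.3013]
tool_rot: [-2.074, -2.359, -0.001]
contact_force: [-0.6, 0.5, -0.7]
opening: 0.0852
grip_force: 0.0
```

```bash
python3 -c "
from h import *
snap('wrist','B')"
```

Call:
{"name": "jog_arm", "arguments": {"plan": [[0.085,-12,-3,0,0,0,0],[0.085,-12,-3,0,0,0,0],[0.085,-12,-3,0,0,0,0],[0.085,-12,-3,0,0,0,0],[0.085,-12,-3,0,0,0,0],[0.085,-12,-3,0,0,0,0],[0.085,-12,-3,0,0,0,0],[0.085,-12,-3,0,0,0,0]]}}

```text
t: 2.75
tool_pos: [0.4722, -0.2612, 0.3004]
tool_rot: [-2.072, -2.359, -0.001]
contact_force: [-0.1, -0.4, -0.1]
opening: 0.0852
grip_force: 0.0
```

```bash
python3 -c "
from h import *
snap('wrist','C')
a=cv2.imread('pics/B.png');b=cv2.imread('pics/C.png')
cv2.imwrite('pics/BC.png',np.hstack([a[:,120:520],b[:,120:520]]))"
```

```text
(no output)
```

View pics/BC.png

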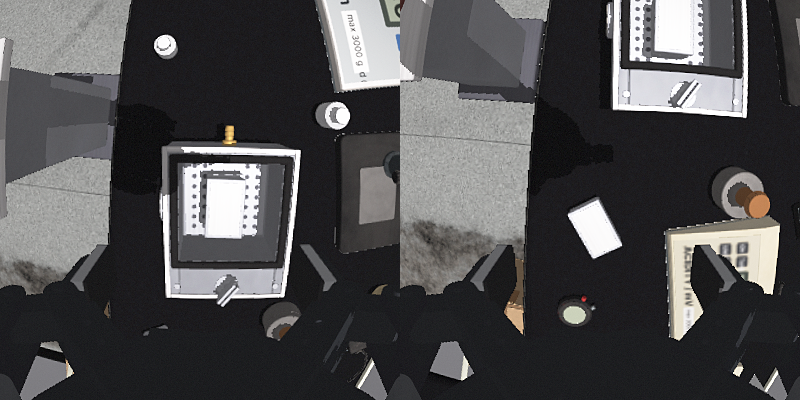

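View B shows the chamber at x 162–300 and y 148–298 in the crop, with the stud wing near (227,290). View C shows the tin near (595,228), the wing near (685,94) and the stopwatch at (576,312). I'll run the contours and check them enlarged.

```bash
python3 - <<'E'
from h import *
B=cv2.imread('pics/B.png');C=cv2.imread('pics/C.png');TC=np.load('pics/C.npy')
g=cv2.cvtColor(C,cv2.COLOR_BGR2GRAY)
m=((g>150)*255).astype(np.uint8)
n,l,s,c=cv2.connectedComponentsWithStats(m)
i=l[228,315]; cnt=max(cv2.findContours((l==i).astype(np.uint8),0,2)[0],key=cv2.contourArea)
q=cv2.boxPoints(cv2.minAreaRect(cnt)); ap=cv2.approxPolyDP(cnt,6,True)[:,0]
print('tin',q,ap,s[i]); 
for z in (.026,): print(plane('wrist',ap,z,TC))
b=cv2.resize(B[140:310,270:430],None,fx=3.5,fy=3.5,interpolation=cv2.INTER_NEAREST)
w=cv2.resize(C[70:120,370:440],None,fx=3.4,fy=3.4,interpolation=cv2.INTER_NEAREST)
t=cv2.resize(C[190:265,280:350],None,fx=3.4,fy=3.4,interpolation=cv2.INTER_NEAREST)
o=np.zeros((600,800,3),np.uint8);o[:595,:560]=b;o[:170,562:800]=w;o[200:455,562:800]=t
for k in range(0,160,20): cv2.line(o,(int(k*3.5),0),(int(k*3.5),6),(0,0,255))
cv2.imwrite('pics/Z.png',o)
E
```

```text
tin [[286.9449 214.0765]
 [317.5854 198.0267]
 [342.1103 244.847 ]
 [311.4698 260.8968]] [[318 200]
 [288 214]
 [312 257]
 [341 245]] [ 288  200   54   58 1749]
[[ 0.4716 -0.3123  0.026 ]
 [ 0.4317 -0.3384  0.026 ]
 [ 0.4737 -0.4015  0.026 ]
 [ 0.5138 -0.3764  0.026 ]]
```

View pics/Z.png

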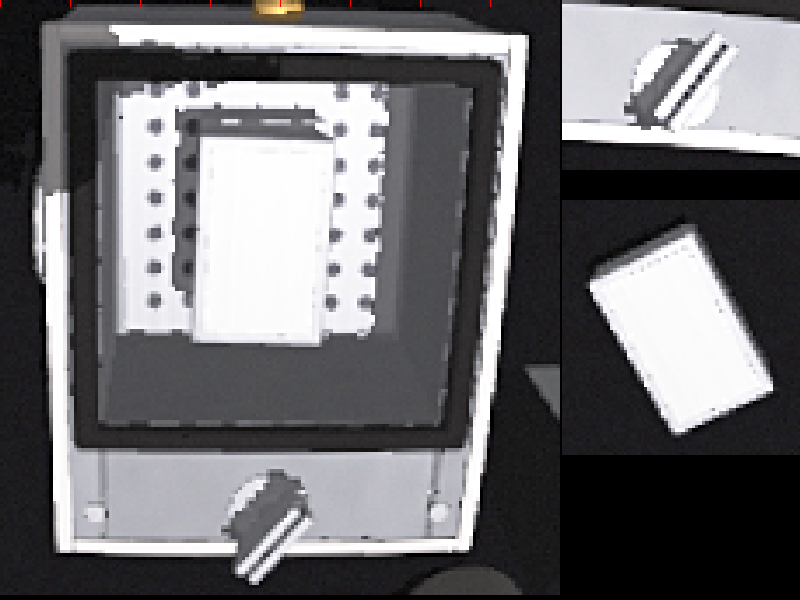

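```bash
cat > m1.py <<'E'
from h import *
TB=np.load('pics/B.npy');TC=np.load('pics/C.npy')
zb=lambda p:np.array(p,float)/3.5+[270,140]-.36
zc=lambda p:(np.array(p,float)-[562,0])/3.4+[370,70]-.36
rim=plane('wrist',zb([[42,22],[528,35],[470,552],[57,552]]),.097,TB); print('rim',rim)
d=lambda i,j:np.linalg.norm(rim[i]-rim[j])
print('sides',d(0,1),d(1,2),d(2,3),d(3,0))
e=[rim[1]-rim[0],rim[2]-rim[3]]; print('yaw x',[np.arctan2(v[1],v[0]) for v in e]); e=[rim[0]-rim[3],rim[1]-rim[2]]; print('yaw y',[np.arctan2(-v[0],v[1]) for v in e])
print('tri BL',tri('wrist',[(zb([57,552]),TB),([332,107.5],TC)]),'BR',tri('wrist',[(zb([470,552]),TB),([466,117],TC)]))
tm=plane('wrist',zb([[200,137],[333,137],[322,346],[192,342]]),.066,TB); print('tin_mid',tm,tm.mean(0),[np.linalg.norm(tm[i]-tm[(i+1)%4]) for i in range(4)])
for v in (tm[0]-tm[3],tm[1]-tm[2]): print('yaw',np.arctan2(-v[0],v[1]))
w=tri('wrist',[(zb([275,546]),TB),(zc([695,80]),TC)]); print('wing',w)
for q,T in ((zb([[246,577],[303,515]]),TB),(zc([[661,123],[728,39]]),TC)):
    v=plane('wrist',q,.121,T); print('wing ends',v,v.mean(0),np.linalg.norm(v[1]-v[0]),np.arctan2(*(v[1]-v[0])[1::-1]))
E
python3 m1.py
```

```text
rim [[ 0.4502  0.0105  0.097 ]
 [ 0.6092  0.0284  0.097 ]
 [ 0.632  -0.1696  0.097 ]
 [ 0.4728 -0.1872  0.097 ]]
sides 0.16007717771662824 0.19930453180739388 0.16015509369654077 0.19897738505181584
yaw x [np.float64(0.1116819892856401), np.float64(0.1096405492257322)]
yaw y [np.float64(0.11408077532132399), np.float64(0.11446610405412587)]
tri BL (array([ 0.4726, -0.185 ,  0.1001]), [np.float64(0.0004244069720707029), np.float64(0.0004244069720708167)]) BR (array([ 0.6307, -0.1681,  0.0992]), [np.float64(0.000362342314781942), np.float64(0.0003623423147819406)])
tin_mid [[ 0.5069 -0.0273  0.066 ]
 [ 0.5543 -0.021   0.066 ]
 [ 0.5636 -0.1016  0.066 ]
 [ 0.5143 -0.106   0.066 ]] [ 0.5348 -0.064   0.066 ] [np.float64(0.047769050703725745), np.float64(0.08107059714168904), np.float64(0.049524988942768494), np.float64(0.07900532338944764)]
yaw 0.09376976755795638
yaw 0.11584375014936457
wing (array([ 0.5499, -0.1575,  0.1213]), [np.float64(0.0004980018720511445), np.float64(0.0004980018720511224)])
wing ends [[ 0.5423 -0.1724  0.121 ]
 [ 0.558  -0.1438  0.121 ]] [ 0.5502 -0.1581  0.121 ] 0.03267457997397218 1.0684690699116544
wing ends [[ 0.5406 -0.1728  0.121 ]
 [ 0.5583 -0.1424  0.121 ]] [ 0.5494 -0.1576  0.121 ] 0.0351563196894822 1.0444144885009445
```

Measurements agree with the given sizes: rim 160×199 mm, height 0.099–0.100 m, wing top 0.121 m. Chamber yaw is 0.113, the stud needs −0.94 rad, and the opening is at (0.539,−0.061). I'll do the stud first.

```bash
python3 - <<'E'
from h import *
print(go([.550,-.158,.16],1.056),go([.550,-.158,.104],1.056))
E
```

```text
(array([0.091 , 0.0903, 0.1407]), array([-0.0011, -0.0015,  0.6456])) (array([0.0909, 0.0903, 0.1967]), array([-0.0011, -0.0015,  0.6456]))
```

Converted, 0.196 m is 9.8, 0.18 m is 9.

Call:
{"name": "jog_arm", "arguments": {"plan": [[0.045,4.55,4.5,7,0,-0.0015,0.646],[0.045,4.55,4.5,7,0,-0.0015,0.646],[0.045,4.55,4.5,7,0,-0.0015,0.646],[0.045,4.55,4.5,7,0,-0.0015,0.646],[0.045,4.55,4.5,7,0,-0.0015,0.646],[0.045,4.55,4.5,7,0,-0.0015,0.646],[0.045,4.55,4.5,7,0,-0.0015,0.646],[0.045,4.55,4.5,9,0,-0.0015,0.646],[0.045,4.55,4.5,9.8,0,-0.0015,0.646],[0.045,4.55,4.5,9.8,0,-0.0015,0.646],[0.045,4.55,4.5,9.8,0,-0.0015,0.646]], "clamp_n": 40}}

```text
t: 3.72
tool_pos: [0.5496, -0.16, 0.1065]
tool_rot: [2.713, 1.581, -0.001]
contact_force: [0.7, 0.3, 1.1]
opening: 0.0448
grip_force: 0.0
```

```bash
python3 - <<'E'
from h import *
snap('wrist','D'); print(tool()[:3,3],go([.550,-.158,.104],1.056)); t=tool(); print(np.arctan2(t[1,0],t[0,0]))
E
```

```text
[ 0.5506 -0.1605  0.1079] (array([ 0.0019, -0.0018,  0.0038]), array([ 0.004 ,  0.0011, -0.0011]))
1.0548924096271728
```

View pics/D.png

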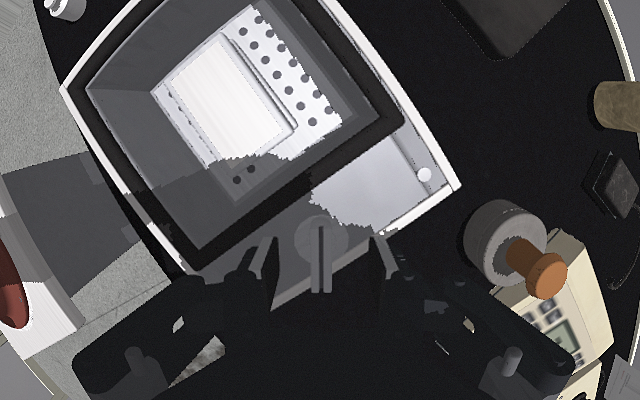

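The wing at (321,255) stands upright in the picture, midway between the fingers. I'll close on it and turn.

Converted, 0.003 m is 0.15, 0.002 m is 0.1.

Call:
{"name": "jog_arm", "arguments": {"plan": [[0.0,0.1,-0.05,0.15,0,0,0],[0.0,0.1,-0.05,0.15,0,0,0],[0.0,0.1,-0.05,0.15,0,0,0],[0.0,0.1,-0.05,0.15,0,0,0],[0.0,0.1,-0.05,0.15,0,0,0],[0.0,0.1,-0.05,0.15,0,0,0]], "clamp_n": 40}}

```text
t: 4.27
tool_pos: [0.5498, -0.1577, 0.1041]
tool_rot: [2.714, 1.58, -0.001]
contact_force: [-3.7, 2.6, 6.2]
opening: 0.0089
grip_force: 42.1
```

Call:
{"name": "jog_arm", "arguments": {"plan": [[0.0,0,0,0,0,0,0.12],[0.0,0,0,0,0,0,0.24],[0.0,0,0,0,0,0,0.36],[0.0,0,0,0,0,0,0.48],[0.0,0,0,0,0,0,0.6],[0.0,0,0,0,0,0,0.72],[0.0,0,0,0,0,0,0.82],[0.0,0,0,0,0,0,0.9],[0.0,0,0,0,0,0,0.945],[0,0,0,0,0,0,0.945]]}}

```text
t: 5.1
tool_pos: [0.55, -0.158, 0.1041]
tool_rot: [3.135, 0.169, 0.0]
contact_force: [-3.8, 1.3, 5.7]
opening: 0.0089
grip_force: 42.0
```

```bash
python3 -c "
from h import *
t=tool(); print(np.arctan2(t[1,0],t[0,0]),ctrl.get_obs()['wrist_torque'])"
```

```text
0.10797819013993717 [0.1833 0.5839 0.1111]
```

Call:
{"name": "jog_arm", "arguments": {"plan": [[0.0,0,0,0,0,0,0.03],[0,0,0,0,0,0,0.03],[0,0,0,0,0,0,0.03]]}}

```text
t: 5.35
tool_pos: [0.5499, -0.158, 0.1041]
tool_rot: [3.137, 0.127, 0.0]
contact_force: [-3.2, 0.9, 4.7]
opening: 0.0095
grip_force: 43.8
```

```bash
python3 -c "
from h import *
t=tool(); print(np.arctan2(t[1,0],t[0,0]),ctrl.get_obs()['wrist_torque'])"
```

```text
0.08096041147724752 [0.1848 0.5448 0.6096]
```

Call:
{"name": "jog_arm", "arguments": {"plan": [[0.05,0,0,0,0,0,0],[0.05,0,0,0,0,0,0],[0.05,0,0,0,0,0,0],[0.05,0,0,-2,0,0,0],[0.05,0,0,-4,0,0,0],[0.06,0,0,-5,0,0,0],[0.07,0,0,-5,0,0,0],[0.075,0,0,-5,0,0,0]], "clamp_n": 40}}

```text
t: 6.02
tool_pos: [0.5507, -0.1581, 0.2044]
tool_rot: [3.136, 0.123, 0.005]
contact_force: [0.2, 0.3, -0.1]
opening: 0.0751
grip_force: 0.0
```

```bash
python3 -c "
from h import *
snap('wrist','E');print(go([.4727,-.3572,.15],2.154))"
```

```text
(array([-0.0923,  0.1928,  0.0525]), array([ 0.0008,  0.0017, -2.0753]))
```

The torque rose to 0.6 N·m at the stop, so the stud is aligned. Next is the tin.

Converted, 0.193 m is 9.65, -0.092 m is -4.6.

Call:
{"name": "jog_arm", "arguments": {"plan": [[0.08,-4.6,9.65,2.5,0,0,-2.075],[0.08,-4.6,9.65,2.5,0,0,-2.075],[0.08,-4.6,9.65,2.5,0,0,-2.075],[0.08,-4.6,9.65,2.5,0,0,-2.075],[0.08,-4.6,9.65,2.5,0,0,-2.075],[0.08,-4.6,9.65,2.5,0,0,-2.075],[0.08,-4.6,9.65,2.5,0,0,-2.075],[0.08,-4.6,9.65,2.5,0,0,-2.075],[0.08,-4.6,9.65,2.5,0,0,-2.075],[0.08,-4.6,9.65,2.5,0,0,-2.075],[0.08,-4.6,9.65,2.5,0,0,-2.075],[0.08,-4.6,9.65,2.5,0,0,-2.075],[0.08,-4.6,9.65,2.5,0,0,-2.075],[0.08,-4.6,9.65,2.5,0,0,-2.075],[0.08,-4.6,9.65,2.5,0,0,-2.075],[0.08,-4.6,9.65,2.5,0,0,-2.075],[0.08,-4.6,9.65,2.5,0,0,-2.075],[0.08,-4.6,9.65,2.5,0,0,-2.075]]}}

```text
t: 7.57
tool_pos: [0.472, -0.3563, 0.1499]
tool_rot: [-1.485, -2.764, 0.0]
contact_force: [-0.2, 0.5, 0.1]
opening: 0.0799
grip_force: 0.0
```

```bash
python3 - <<'E'
from h import *
im=snap('wrist','F'); T=tool(); print(T[:3,3],np.arctan2(T[1,0],T[0,0]))
q={}
for n in 'CF':
    g=cv2.cvtColor(cv2.imread(f'pics/{n}.png'),cv2.COLOR_BGR2GRAY); TT=np.load(f'pics/{n}.npy')
    o,_=rays('wrist',[0,0],TT); M=np.linalg.inv(TT@ctrl.camera_params('wrist')['tool_from_camera'])
    p=M[:3,:3]@np.array([.4727,-.3572,.026])+M[:3,3]; th=np.arctan2(np.hypot(p[0],p[1]),p[2]); pr=ctrl.camera_params('wrist')
    c=np.array([pr['cx'],pr['cy']])+p[:2]/np.hypot(*p[:2])*th*pr['fx']
    _,l,s,_=cv2.connectedComponentsWithStats(((g>150)*255).astype(np.uint8)); i=l[int(c[1]),int(c[0])]
    cnt=max(cv2.findContours((l==i).astype(np.uint8),0,2)[0],key=cv2.contourArea)
    a=cv2.approxPolyDP(cnt,.04*cv2.arcLength(cnt,True),True)[:,0].astype(float); print(n,c,s[i],a.tolist()); q[n]=(a,TT)
for n,(a,TT) in q.items(): print(plane('wrist',a,.026,TT))
E
```

```text
[ 0.4721 -0.3564  0.1501] 2.1514111980252952
C [314.8074 229.6297] [ 288  200   54   58 1749] [[318.0, 200.0], [288.0, 214.0], [312.0, 257.0], [341.0, 245.0]]
F [323.1907 192.931 ] [ 295  148   56   88 4674] [[349.0, 149.0], [295.0, 150.0], [298.0, 235.0], [350.0, 233.0]]
[[ 0.4718 -0.3124  0.026 ]
 [ 0.4318 -0.3385  0.026 ]
 [ 0.4738 -0.4017  0.026 ]
 [ 0.5139 -0.3765  0.026 ]]
[[ 0.4696 -0.312   0.026 ]
 [ 0.4311 -0.3386  0.026 ]
 [ 0.4755 -0.4039  0.026 ]
 [ 0.5147 -0.3755  0.026 ]]
```

```bash
python3 - <<'E'
from h import *
TC,TF=np.load('pics/C.npy'),np.load('pics/F.npy')
for a,b in zip([[318,200],[288,214],[312,257],[341,245]],[[349,149],[295,150],[298,235],[350,233]]): print(tri('wrist',[(a,TC),(b,TF)])[0])
print(go([.4727,-.3574,.003],2.163))
E
```

```text
[ 0.4709 -0.3126  0.0236]
[ 0.4314 -0.3389  0.0247]
[ 0.4746 -0.4027  0.0262]
[ 0.5132 -0.3741  0.0314]
(array([-0.0016,  0.0002,  0.1471]), array([-0.0019, -0.0028, -0.0116]))
```

The triangulated tin-top height averages 0.0265 m, matching the 26 mm given, so I'll grasp it.

Converted, 0.147 m is 7.35, 0.146 m is 7.3.

Call:
{"name": "jog_arm", "arguments": {"plan": [[0.08,-0.05,0,2,0,0,-0.012],[0.08,-0.05,0,4,0,0,-0.012],[0.08,-0.05,0,5.75,0,0,-0.012],[0.08,-0.05,0,6.75,0,0,-0.012],[0.08,-0.05,0,7.3,0,0,-0.012],[0.08,-0.05,0,7.35,0,0,-0.012],[0.03,-0.05,0,7.35,0,0,-0.012],[0.03,-0.05,0,7.35,0,0,-0.012],[0.03,-0.05,0,7.35,0,0,-0.012],[0.03,-0.05,0,7.35,0,0,-0.012],[0.03,-0.05,0,7.35,0,0,-0.012],[0.03,-0.05,0,7.35,0,0,-0.012]], "clamp_n": 40}}

```text
t: 8.62
tool_pos: [0.4751, -0.3598, 0.0082]
tool_rot: [1.471, 2.771, -0.004]
contact_force: [0.5, 0.6, 6.4]
opening: 0.0491
grip_force: 44.9
```

```bash
python3 - <<'E'
from h import *
T=tool();print(T[:3,3],np.arctan2(T[1,0],T[0,0]))
# tin centre in tool frame (gripped): along tool x from measured centre
print(T[:3,:3].T@(np.array([.4727,-.3574,0])-T[:3,3]))
E
```

```text
[ 0.4751 -0.3598  0.0082] 2.165561508403891
[ 0.0034 -0.0006  0.0082]
```

Converted, -0.17 m is -8.5, -0.16 m is -8.

Call:
{"name": "jog_arm", "arguments": {"plan": [[0.03,0,0,-2,0,0,0],[0.03,0,0,-4,0,0,0],[0.03,0,0,-6,0,0,0],[0.03,0,0,-8,0,0,0],[0.03,0,0,-8.5,0,0,0],[0.03,0,0,-8.5,0,0,0]]}}

```text
t: 9.12
tool_pos: [0.4757, -0.36, 0.1813]
tool_rot: [1.468, 2.766, -0.006]
contact_force: [-0.4, -0.5, -0.5]
opening: 0.049
grip_force: 44.1
```

```bash
python3 - <<'E'
from h import *
im=snap('wrist','G');T=tool();print(T,ctrl.get_obs()['contact_force'])
print(go([.5348,-.064,.17],1.678))
cv2.imwrite('pics/G2.png',cv2.resize(im[140:340,200:440],None,fx=2.5,fy=2.5))
E
```

```text
[[-0.5605  0.8282  0.0024  0.4743]
 [ 0.8282  0.5605 -0.0039 -0.3587]
 [-0.0046 -0.0002 -1.      0.1774]
 [ 0.      0.      0.      1.    ]] [ 0.2953  0.8398 -2.5958]
(array([0.2101, 0.2153, 0.0064]), array([0.0009, 0.0046, 0.4877]))
```

View pics/G2.png

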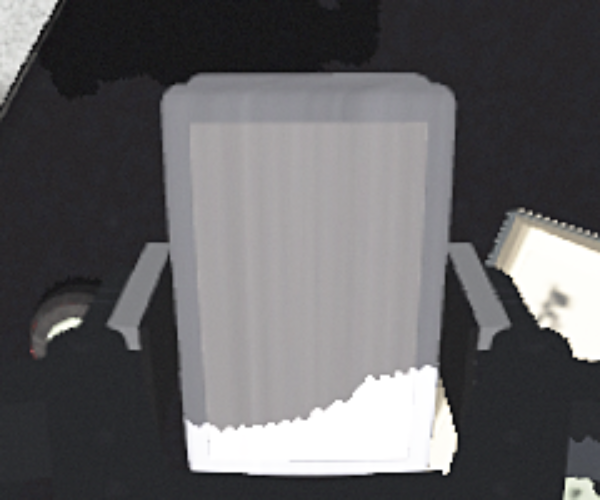

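The tin is gripped squarely, its lid spanning crop rows 88–470. I'll compute its offset in the tool frame.

```bash
python3 - <<'E'
from h import *
px=np.array([[164,90],[454,90],[435,470],[190,470]])/2.5+[200,140]-.3
I=np.eye(4)
for z in (-.016,-.018,-.020,-.022): 
    p=plane('wrist',px,z,I); print(z,p[:,:2].tolist(),p.mean(0), np.linalg.norm(p[1]-p[0]),np.linalg.norm(p[2]-p[3]),p[0,0]-p[3,0])
E
```

```text
-0.016 [[0.042722359751029323, -0.024294841047322897], [0.042721781355512314, 0.02481119552155183], [-0.03756706897675388, 0.026656687225552932], [-0.037447968604341506, -0.024589123912998972]] [ 0.0026  0.0006 -0.016 ] 0.04910603657228105 0.05124594953893273 0.08017032835537083
-0.018 [[0.043128027454988234, -0.023911217987784606], [0.04312745816091184, 0.024422102226393166], [-0.03589799336977237, 0.02623855388314592], [-0.03578076712144013, -0.024200870115590075]] [ 0.0036  0.0006 -0.018 ] 0.048333320217530486 0.050439560221294186 0.07890879457642835
-0.02 [[0.043533695158947144, -0.02352759492824632], [0.043533134966311365, 0.024033008931234497], [-0.03422891776279083, 0.025820420540738902], [-0.03411356563853872, -0.023812616318181178]] [ 0.0047  0.0006 -0.02  ] 0.04756060386277993 0.04963317090365564 0.07764726079748586
-0.022 [[0.04393936286290606, -0.023143971868708032], [0.04393881177171089, 0.023643915636075832], [-0.032559842155809315, 0.02540228719833189], [-0.03244636415563734, -0.023424362520772287]] [ 0.0057  0.0006 -0.022 ] 0.04678788750802938 0.04882678158601711 0.0763857270185434
```

Call:
{"name": "jog_arm", "arguments": {"plan": [[0.03,10.4,10.65,0.25,0,0.004,0.488],[0.03,10.4,10.65,0.25,0,0.004,0.488],[0.03,10.4,10.65,0.25,0,0.004,0.488],[0.03,10.4,10.65,0.25,0,0.004,0.488],[0.03,10.4,10.65,0.25,0,0.004,0.488],[0.03,10.4,10.65,0.25,0,0.004,0.488],[0.03,10.4,10.65,0.25,0,0.004,0.488],[0.03,10.4,10.65,0.25,0,0.004,0.488],[0.03,10.4,10.65,0.25,0,0.004,0.488],[0.03,10.4,10.65,0.25,0,0.004,0.488],[0.03,10.4,10.65,0.25,0,0.004,0.488]]}}

```text
t: 10.08
tool_pos: [0.5324, -0.0672, 0.1683]
tool_rot: [-2.097, -2.332, 0.002]
contact_force: [-0.2, -0.2, -1.2]
opening: 0.0488
grip_force: 44.0
```

```bash
python3 - <<'E'
from h import *
for _ in range(3): snap('wrist','H'); print(tool()[:3,3],go([.5345,-.067,.0745],1.678))
E
```

```text
[ 0.5327 -0.0676  0.1688] (array([0.0002, 0.0022, 0.0943]), array([-0.0036, -0.0027, -0.0018]))
[ 0.5329 -0.0678  0.1693] (array([0.0004, 0.002 , 0.0948]), array([-0.0029, -0.0026, -0.0022]))
[ 0.5331 -0.0679  0.1696] (array([0.0005, 0.0017, 0.0951]), array([-0.0023, -0.0025, -0.0024]))
```

Converted, 0.088 m is 4.4, 0.08 m is 4.

Call:
{"name": "jog_arm", "arguments": {"plan": [[0.03,0.025,0.06,1.5,0,0,0],[0.03,0.025,0.06,3,0,0,0],[0.03,0.025,0.06,4,0,0,0],[0.03,0.025,0.06,4.4,0,0,0],[0.03,0.025,0.06,4.4,0,0,0],[0.03,0.025,0.06,4.4,0,0,0],[0.03,0.025,0.06,4.4,0,0,0]]}}

```text
t: 10.82
tool_pos: [0.5359, -0.0664, 0.0842]
tool_rot: [2.1, 2.336, 0.003]
contact_force: [0.5, 0.7, -0.9]
opening: 0.049
grip_force: 44.0
```

```bash
python3 - <<'E'
from h import *
snap('wrist','I'); print(tool()[:3,3],go([.5345,-.067,.0745],1.678),ctrl.get_obs()['contact_force'])
E
```

```text
[ 0.536  -0.0663  0.0844] (array([-0.0005, -0.0016,  0.0099]), array([ 0.0022, -0.001 , -0.0006])) [0.3474 0.507  0.0296]
```

Converted, 0.01 m is 0.5, 0.009 m is 0.45.

Call:
{"name": "jog_arm", "arguments": {"plan": [[0.03,0,-0.05,0.2,0,0,0],[0.03,0,-0.05,0.35,0,0,0],[0.03,0,-0.05,0.45,0,0,0],[0.03,0,-0.05,0.5,0,0,0],[0.03,0,-0.05,0.5,0,0,0],[0.03,0,-0.05,0.5,0,0,0]]}}

```text
t: 11.37
tool_pos: [0.5339, -0.0657, 0.0742]
tool_rot: [-2.098, -2.336, -0.001]
contact_force: [-4.2, 2.0, 8.2]
opening: 0.0492
grip_force: 45.2
```

```bash
python3 - <<'E'
from h import *
snap('wrist','I'); print(tool()[:3,3],go([.5345,-.067,.0745],1.678),ctrl.get_obs()['contact_force'])
E
```

```text
[ 0.5339 -0.0658  0.0742] (array([-0.0013,  0.0004, -0.0003]), array([-0.0012, -0.0021,  0.0001])) [-4.7619  2.2572  8.8945]
```

Contact came at TCP z 0.074, as predicted. I'll release, rise and check.

Converted, -0.2 m is -10, -0.18 m is -9.

Call:
{"name": "jog_arm", "arguments": {"plan": [[0.03,0,0,-0.05,0,0,0],[0.068,0,0,-0.05,0,0,0],[0.068,0,0,-0.05,0,0,0],[0.068,0,0,-0.05,0,0,0],[0.068,0,0,-0.05,0,0,0],[0.068,0,0,-1.5,0,0,0],[0.068,0,0,-3,0,0,0],[0.068,1,0,-5,0,0,0],[0.068,2,0,-7,0,0,0],[0.068,3,0,-9,0,0,0],[0.068,3,0,-10,0,0,0],[0.068,3,0,-10,0,0,0],[0.068,3,0,-10,0,0,0]]}}

```text
t: 12.5
tool_pos: [0.5285, -0.0064, 0.275]
tool_rot: [2.097, 2.337, 0.005]
contact_force: [-0.4, -0.6, -0.3]
opening: 0.0677
grip_force: 0.0
```

```bash
python3 - <<'E'
from h import *
im=snap('wrist','J'); print(tool())
cv2.imwrite('pics/J2.png',cv2.resize(im[120:320,240:440],None,fx=3,fy=3,interpolation=cv2.INTER_NEAREST))
E
```

```text
[[-0.1071  0.9942 -0.0009  0.5275]
 [ 0.9942  0.1071  0.0021 -0.0065]
 [ 0.0021 -0.0007 -1.      0.2724]
 [ 0.      0.      0.      1.    ]]
```

View pics/J2.png

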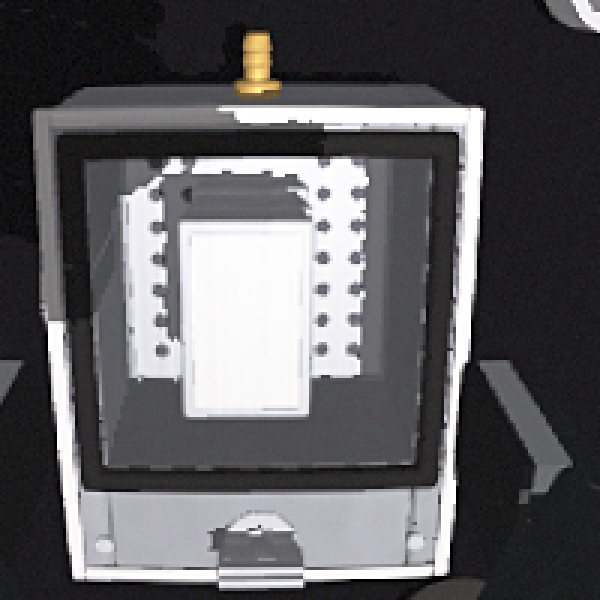

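The new tin's lid has crop corners (180,221), (314,219), (311,417), (183,417), and the wing now lies across at rows 565–588. I'll check the numbers and the cover pose.

```bash
python3 - <<'E'
from h import *
T=np.load('pics/J.npy'); z=lambda p:np.array(p,float)/3+[240,120]-.33
t=plane('wrist',z([[180,221],[314,219],[311,417],[183,417]]),.092,T); print('tin',t.mean(0),[np.linalg.norm(t[i]-t[i-1]) for i in range(4)],[np.arctan2(-(v[0]),v[1]) for v in (t[0]-t[3],t[1]-t[2])])
w=plane('wrist',z([[218,576],[304,576]]),.121,T); print('wing',w.mean(0),np.arctan2(*(w[1]-w[0])[1::-1]))
r=plane('wrist',z([[33,110],[485,110],[447,579],[75,580]]),.097,T); m=r.mean(0); ya=[np.arctan2(*(v)[1::-1]) for v in (r[1]-r[0],r[2]-r[3])]; print('rim',r,m,ya)
y=.113; print('opening',m[:2]+.019*np.array([-np.sin(y),np.cos(y)]))
A=cv2.imread('pics/A.png'); TA=np.load('pics/A.npy'); b=A.min(2); 
c=plane('wrist',[[262,72],[385.5,65.5],[388.5,214],[272,221]],.005,TA); print('cover corners',c,[np.linalg.norm(c[i]-c[i-1]) for i in range(4)],[np.arctan2(*(v)[1::-1]) for v in (c[1]-c[0],c[2]-c[3])],[np.arctan2(-(v[0]),v[1]) for v in (c[0]-c[3],c[1]-c[2])])
print(c.mean(0)[:2]); print('handle ends',plane('wrist',[[324,80],[329,178]],.04,TA),'slot',plane('wrist',[[330,204]],.003,TA))
print(go([.47,.31,.2],1.7),go([.44,.36,.2],1.7))
E
```

```text
tin [ 0.5342 -0.0627  0.092 ] [np.float64(0.07921632876908762), np.float64(0.0487018451618434), np.float64(0.07998990689087163), np.float64(0.05009637596356568)] [np.float64(0.09804690709286372), np.float64(0.11563825791463153)]
wing [ 0.5498 -0.1573  0.121 ] 0.10138807707486257
rim [[ 0.4502  0.0102  0.097 ]
 [ 0.6096  0.0276  0.097 ]
 [ 0.6322 -0.1708  0.097 ]
 [ 0.4735 -0.1875  0.097 ]] [ 0.5414 -0.0801  0.097 ] [np.float64(0.10825821207445034), np.float64(0.10466226498775723)]
opening [ 0.5392 -0.0613]
cover corners [[0.3695 0.4123 0.005 ]
 [0.5215 0.44   0.005 ]
 [0.5557 0.2485 0.005 ]
 [0.4013 0.2191 0.005 ]] [np.float64(0.19571089513274728), np.float64(0.15451811869190005), np.float64(0.1945446363556683), np.float64(0.15714167376282362)] [np.float64(0.18063174768245294), np.float64(0.18787755819365962)] [np.float64(0.16338056715031793), np.float64(0.1767424168643845)]
[0.462 0.33 ]
handle ends [[0.4482 0.406  0.04  ]
 [0.4682 0.2943 0.04  ]] slot [[0.4757 0.2521 0.003 ]]
(array([ 0.3207, -0.0232,  0.0731]), array([-0.0007, -0.0021, -0.0219])) (array([ 0.3736, -0.0477,  0.0733]), array([-0.0007, -0.0021, -0.0219]))
```

The tin and stud are in place, within about 2 mm and 0.02 rad. Next, over to the cover for a second view.

Units first: shifts go in units of 20 mm. So 0.36 m is 18, 0.07 m is 3.5.

Call:
{"name": "jog_arm", "arguments": {"plan": [[0.06,18,-1.5,3.5,0,0,-0.05],[0.06,18,-1.5,3.5,0,0,-0.05],[0.06,18,-1.5,3.5,0,0,-0.05],[0.06,18,-1.5,3.5,0,0,-0.05],[0.06,18,-1.5,3.5,0,0,-0.05],[0.06,18,-1.5,3.5,0,0,-0.05],[0.06,18,-1.5,3.5,0,0,-0.05],[0.06,18,-1.5,3.5,0,0,-0.05],[0.06,18,-1.5,3.5,0,0,-0.05],[0.06,18,-1.5,3.5,0,0,-0.05],[0.06,18,-1.5,3.5,0,0,-0.05],[0.06,18,-1.5,3.5,0,0,-0.05]]}}

```text
t: 13.55
tool_pos: [0.4584, 0.3474, 0.2011]
tool_rot: [-2.038, -2.386, 0.005]
contact_force: [0.2, 1.6, 0.3]
opening: 0.0597
grip_force: 0.0
```

```bash
python3 - <<'E'
from h import *
im=snap('wrist','K'); print(tool())
cv2.imwrite('pics/K2.png',cv2.resize(im[0:300,180:480],(600,600),interpolation=cv2.INTER_NEAREST))
E
```

```text
[[-0.1552  0.9879 -0.0034  0.4589]
 [ 0.9879  0.1552  0.0008  0.3471]
 [ 0.0013 -0.0032 -1.      0.2019]
 [ 0.      0.      0.      1.    ]]
```

View pics/K2.png

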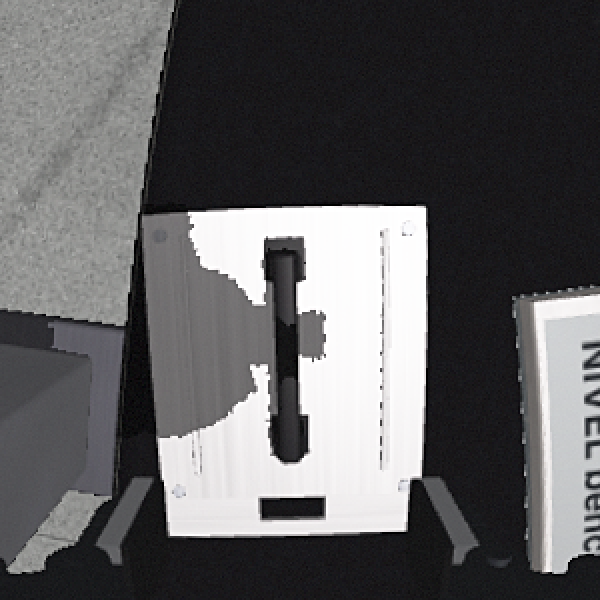

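The cover's crop corners are (142,215), (427,207), (407,530), (169,537). Its handle runs (284,240) to (290,460) and the slot is at (292,508).

```bash
python3 - <<'E'
from h import *
TA,T=np.load('pics/A.npy'),np.load('pics/K.npy'); z=lambda p:np.array(p,float)/2+[180,0]-.25
c=plane('wrist',z([[142,215],[427,207],[407,530],[169,537]]),.005,T)
print('cover',c,[np.linalg.norm(c[i]-c[i-1]) for i in range(4)],[np.arctan2(*(v)[1::-1]) for v in (c[1]-c[0],c[2]-c[3])],[np.arctan2(-(v[0]),v[1]) for v in (c[0]-c[3],c[1]-c[2])])
m=c.mean(0);y=.177;print('origin',m[:2]+.019*np.array([-np.sin(y),np.cos(y)]))
print('slot',plane('wrist',z([[291.5,508]]),.005,T), tri('wrist',[([330,204],TA),(z([291.5,508]),T)])[0])
print('bar ends tri',tri('wrist',[([329,177.5],TA),(z([290,461]),T)]),tri('wrist',[([324,80],TA),(z([284,238]),T)]))
print('corner tri',tri('wrist',[([388.5,214],TA),(z([407,530]),T)]),tri('wrist',[([385.5,65.5],TA),(z([427,207]),T)]))
b=plane('wrist',z([[285,260],[289,440]]),.042,T); print('bar line',b,np.arctan2(-(b[0]-b[1])[0],(b[0]-b[1])[1]))
print(go([.4585,.349,.017],1.747))
E
```

```text
cover [[0.367  0.4113 0.005 ]
 [0.5209 0.44   0.005 ]
 [0.5493 0.2479 0.005 ]
 [0.4032 0.2194 0.005 ]] [np.float64(0.19522759373513912), np.float64(0.15656226066165613), np.float64(0.1942064022551958), np.float64(0.1488835637427846)] [np.float64(0.18457088561684518), np.float64(0.19234723426281874)] [np.float64(0.18657311999138354), np.float64(0.14701279276629076)]
origin [0.4568 0.3484]
slot [[0.4756 0.2526 0.005 ]] [0.4756 0.2528 0.0053]
bar ends tri (array([0.4684, 0.2931, 0.0313]), [np.float64(0.00016054624426745), np.float64(0.00016054624426734034)]) (array([0.4472, 0.4093, 0.0086]), [np.float64(0.0007142713333652968), np.float64(0.0007142713333652509)])
corner tri (array([0.5524, 0.2483, 0.0055]), [np.float64(0.0031199352150854984), np.float64(0.0031199352150854467)]) (array([0.5215, 0.4402, 0.0033]), [np.float64(0.00028273162167092653), np.float64(0.00028273162167083464)])
bar line [[0.4488 0.3993 0.042 ]
 [0.4652 0.3087 0.042 ]] 0.1788051534420507
(array([0.0017, 0.0005, 0.1849]), array([-0.0032, -0.0013, -0.0204]))
```

The slot height 0.005 m and handle bar (about 0.03 m) match the text. The cover origin is (0.458,0.349) with yaw 0.18, so I'll grip the handle.

Converted, 0.185 m is 9.25, 0.175 m is 8.75.

Call:
{"name": "jog_arm", "arguments": {"plan": [[0.05,0.05,0,2,0,0,-0.024],[0.05,0.05,0,4,0,0,-0.024],[0.05,0.05,0,6,0,0,-0.024],[0.05,0.05,0,7.75,0,0,-0.024],[0.05,0.05,0,8.75,0,0,-0.024],[0.05,0.05,0,9.25,0,0,-0.024],[0.05,0.05,0,9.25,0,0,-0.024],[0.05,0.05,0,9.25,0,0,-0.024],[0.05,0.05,0,9.25,0,0,-0.024]], "clamp_n": 90}}

```text
t: 14.35
tool_pos: [0.4605, 0.3503, 0.0207]
tool_rot: [-2.012, -2.411, -0.007]
contact_force: [0.3, -0.3, 0.5]
opening: 0.0501
grip_force: 0.0
```

```bash
python3 -c "
from h import *
print(ctrl.get_obs()['contact_force'],go([.458,.349,.017],1.751))"
```

```text
[ 0.2998 -0.2681  0.5099] (array([-0.0008, -0.0027,  0.0037]), array([ 0.0027, -0.0039, -0.0001]))
```

Call:
{"name": "jog_arm", "arguments": {"plan": [[0,0.05,0,0,0,0,0],[0,0.05,0,0,0,0,0],[0,0.05,0,0,0,0,0],[0,0.05,0,0,0,0,0],[0,0.05,0,0,0,0,0],[0,0.05,0,0,0,0,0],[0,0.05,0,0,0,0,0]], "clamp_n": 90}}

```text
t: 14.93
tool_pos: [0.459, 0.3513, 0.0199]
tool_rot: [-2.01, -2.412, -0.003]
contact_force: [-2.7, -1.5, 6.1]
opening: 0.0101
grip_force: 88.8
```

```bash
python3 -c "
from h import *
print(go([.458,.349,.017],1.751))"
```

```text
(array([-0.0021, -0.0014,  0.0028]), array([ 0.0002, -0.0031,  0.001 ]))
```

Call:
{"name": "jog_arm", "arguments": {"plan": [[0,0,0,-1,0,0,0],[0,0,0,-2.5,0,0,0],[0,0,0,-4.5,0,0,0],[0,0,0,-6.5,0,0,0],[0,0,0,-8.5,0,0,0],[0,0,0,-9,0,0,0],[0,0,0,-9,0,0,0],[0,0,0,-9,0,0,0]]}}

```text
t: 15.6
tool_pos: [0.4581, 0.3501, 0.1971]
tool_rot: [-2.009, -2.411, 0.0]
contact_force: [0.4, -0.8, -4.2]
opening: 0.0104
grip_force: 88.4
```

```bash
python3 - <<'E'
from h import *
im=snap('wrist','L'); T=tool(); print(T,np.arctan2(T[1,0],T[0,0]))
cv2.imwrite('pics/L2.png',cv2.resize(im[60:340,140:500],(771,600),interpolation=cv2.INTER_NEAREST))
y=.110; o=np.array([.539,-.061]); yt=y+np.pi/2; x=np.array([np.cos(yt),np.sin(yt)]); tg=o+.002*x; print(tg,go([*tg,.2],yt))
E
```

```text
[[-0.1801  0.9836 -0.0056  0.4573]
 [ 0.9837  0.1801  0.      0.3496]
 [ 0.001  -0.0055 -1.      0.1952]
 [ 0.      0.      0.      1.    ]] 1.7518412854826781
[ 0.5388 -0.059 ] (array([-0.4166,  0.0066, -0.0053]), array([-0.0055, -0.0008,  0.071 ]))
```

View pics/L2.png

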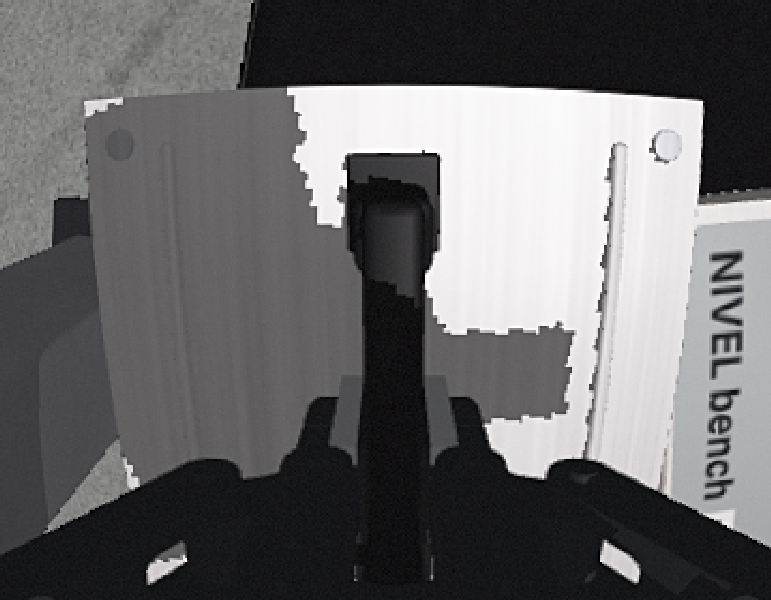

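That was the eleventh picture I opened, one over the limit of 10, so I'll work from numbers only from here. It shows the cover held level, with its far edge between crop corners (84,100) and (703,100). I'll compute the cover's offset in the tool frame.

```bash
python3 - <<'E'
from h import *
px=np.array([[84,100],[703,100],[393,86]])/[2.1417,2.1429]+[140,60]-.23
for z in (.011,.013,.015,.017): 
    p=plane('wrist',px,z,np.eye(4)); print(z,p.tolist(),np.linalg.norm(p[1]-p[0]),(p[0]+p[1])[:2]/2-[.078,0],np.arctan2((p[1]-p[0])[0],(p[1]-p[0])[1]))
E
```

```text
0.011 [[0.0755761883703683, -0.07591190447604904, 0.01100000000000001], [0.07563700171928697, 0.07663733256047389, 0.01100000000000001], [0.07530777904565951, 0.0001757255921665946, 0.01100000000000001]] 0.15254924915806262 [-0.0024  0.0004] 0.00039864732776499664
0.013 [[0.07566773950211796, -0.07689705635920023, 0.013000000000000012], [0.07572934212961427, 0.07763207237817246, 0.013000000000000012], [0.07539584657169114, 0.00017809269131827062, 0.013000000000000012]] 0.15452914101623424 [-0.0023  0.0004] 0.0003986473277650985
0.015 [[0.07575929063386763, -0.07788220824235141, 0.014999999999999986], [0.07582168253994155, 0.078626812195871, 0.014999999999999986], [0.07548391409772279, 0.00018045979046994658, 0.014999999999999986]] 0.15650903287440587 [-0.0022  0.0004] 0.0003986473277650205
0.017 [[0.0758508417656173, -0.07886736012550262, 0.016999999999999987], [0.07591402295026885, 0.07962155201356956, 0.016999999999999987], [0.07557198162375442, 0.00018282688962162257, 0.016999999999999987]] 0.15848892473257756 [-0.0021  0.0004] 0.00039864732776511943
```

Converted, -0.416 m is -20.8, 0.006 m is 0.3.

Call:
{"name": "jog_arm", "arguments": {"plan": [[0,-2.5,0.05,-0.25,-0.005,0,0.01],[0,-20.8,0.3,-0.25,-0.005,0,0.071],[0,-20.8,0.3,-0.25,-0.005,0,0.071],[0,-20.8,0.3,-0.25,-0.005,0,0.071],[0,-20.8,0.3,-0.25,-0.005,0,0.071],[0,-20.8,0.3,-0.25,-0.005,0,0.071],[0,-20.8,0.3,-0.25,-0.005,0,0.071],[0,-20.8,0.3,-0.25,-0.005,0,0.071],[0,-20.8,0.3,-0.25,-0.005,0,0.071],[0,-20.8,0.3,-0.25,-0.005,0,0.071],[0,-20.8,0.3,-0.25,-0.005,0,0.071],[0,-20.8,0.3,-0.25,-0.005,0,0.071],[0,-20.8,0.3,-0.25,-0.005,0,0.071],[0,-20.8,0.3,-0.25,-0.005,0,0.071],[0,-20.8,0.3,-0.25,-0.005,0,0.071],[0,-20.8,0.3,-0.25,-0.005,0,0.071],[0,-20.8,0.3,-0.25,-0.005,0,0.071]]}}

```text
t: 17.07
tool_pos: [0.5393, -0.0568, 0.2021]
tool_rot: [2.094, 2.342, 0.007]
contact_force: [0.4, 0.4, -3.0]
opening: 0.0102
grip_force: 88.4
```

```bash
python3 - <<'E'
from h import *
for k in range(2): snap('wrist','M')
print(tool(),go([.5384,-.0586,.150],1.681))
E
```

```text
[[-0.1109  0.9938  0.0035  0.5394]
 [ 0.9938  0.1109  0.0029 -0.0572]
 [ 0.0025  0.0038 -1.      0.2023]
 [ 0.      0.      0.      1.    ]] (array([-0.0015, -0.0014,  0.0523]), array([ 0.0038, -0.0025,  0.0009]))
```

Call:
{"name": "jog_arm", "arguments": {"plan": [[0,-0.075,-0.05,1.5,0.003,-0.002,0],[0,-0.075,-0.05,2.25,0.003,-0.002,0],[0,-0.075,-0.05,2.5,0.003,-0.002,0],[0,-0.075,-0.05,2.5,0.003,-0.002,0],[0,-0.075,-0.05,2.5,0.003,-0.002,0],[0,-0.075,-0.05,2.5,0.003,-0.002,0],[0,-0.075,-0.05,2.5,0.003,-0.002,0],[0,-0.075,-0.05,2.5,0.003,-0.002,0],[0,-0.075,-0.05,2.5,0.003,-0.002,0],[0,-0.075,-0.05,2.5,0.003,-0.002,0]]}}

```text
t: 18.0
tool_pos: [0.539, -0.0593, 0.1527]
tool_rot: [2.096, 2.34, 0.002]
contact_force: [0.1, -0.6, -1.9]
opening: 0.0103
grip_force: 88.3
```

```bash
python3 - <<'E'
from h import *
for k in range(2): snap('wrist','N')
print(tool(),go([.5384,-.0586,.121],1.681))
E
```

```text
[[-0.1098  0.994   0.0008  0.5388]
 [ 0.994   0.1098  0.0006 -0.0593]
 [ 0.0005  0.0008 -1.      0.1524]
 [ 0.      0.      0.      1.    ]] (array([ 0.0007, -0.0004,  0.0314]), array([ 0.0008, -0.0005, -0.0002]))
```

Converted, 0.028 m is 1.4, 0.026 m is 1.3.

Call:
{"name": "jog_arm", "arguments": {"plan": [[0,0.025,0,0.4,0.001,0,0],[0,0.025,0,0.7,0.001,0,0],[0,0.025,0,0.95,0.001,0,0],[0,0.025,0,1.15,0.001,0,0],[0,0.025,0,1.3,0.001,0,0],[0,0.025,0,1.4,0.001,0,0],[0,0.025,0,1.4,0.001,0,0],[0,0.025,0,1.4,0.001,0,0],[0,0.025,0,1.4,0.001,0,0],[0,0.025,0,1.4,0.001,0,0]]}}

```text
t: 18.93
tool_pos: [0.539, -0.0588, 0.1246]
tool_rot: [-2.096, -2.34, -0.001]
contact_force: [0.6, -0.9, -3.5]
opening: 0.0097
grip_force: 88.5
```

```bash
python3 - <<'E'
from h import *
snap('wrist','O');snap('wrist','O')
print(tool(),ctrl.get_obs()['contact_force'],ctrl.get_obs()['wrist_torque'],go([.5384,-.0586,.121],1.681))
E
```

```text
[[-0.1097  0.994   0.0002  0.5389]
 [ 0.994   0.1097  0.0004 -0.0588]
 [ 0.0004  0.0002 -1.      0.1245]
 [ 0.      0.      0.      1.    ]] [ 0.7109 -0.2992 -2.7174] [ 0.0579  0.0062 -0.0319] (array([ 0.0002, -0.0005,  0.0035]), array([ 0.0002, -0.0004, -0.0002]))
```

The wing is through the slot with no contact force. Now I'll press down in steps.

Call:
{"name": "jog_arm", "arguments": {"plan": [[0,0,0,0.1,0,0,0],[0,0,0,0.2,0,0,0],[0,0,0,0.3,0,0,0],[0,0,0,0.35,0,0,0],[0,0,0,0.35,0,0,0],[0,0,0,0.35,0,0,0],[0,0,0,0.35,0,0,0],[0,0,0,0.35,0,0,0]]}}

```text
t: 19.7
tool_pos: [0.539, -0.0588, 0.1186]
tool_rot: [-2.096, -2.34, -0.0]
contact_force: [-4.1, -0.0, 5.7]
opening: 0.01
grip_force: 89.7
```

Call:
{"name": "jog_arm", "arguments": {"plan": [[0,0,0,0.05,0,0,0],[0,0,0,0.1,0,0,0],[0,0,0,0.1,0,0,0],[0,0,0,0.1,0,0,0],[0,0,0,0.1,0,0,0],[0,0,0,0.1,0,0,0]]}}

```text
t: 20.2
tool_pos: [0.539, -0.0588, 0.1175]
tool_rot: [-2.095, -2.34, 0.0]
contact_force: [-6.9, 1.0, 10.0]
opening: 0.0098
grip_force: 90.3
```

Converted, 0.0015 m is 0.075, 0.001 m is 0.05.

Call:
{"name": "jog_arm", "arguments": {"plan": [[0,0,0,0.05,0,0,0],[0,0,0,0.075,0,0,0],[0,0,0,0.075,0,0,0],[0,0,0,0.075,0,0,0],[0,0,0,0.075,0,0,0],[0,0,0,0.075,0,0,0]]}}

```text
t: 20.7
tool_pos: [0.539, -0.0588, 0.1168]
tool_rot: [-2.095, -2.34, 0.0]
contact_force: [-9.7, 1.6, 14.1]
opening: 0.01
grip_force: 90.8
```

Call:
{"name": "jog_arm", "arguments": {"plan": [[0,0,0,0.05,0,0,0],[0,0,0,0.05,0,0,0],[0,0,0,0.05,0,0,0],[0,0,0,0.05,0,0,0],[0,0,0,0.05,0,0,0],[0,0,0,0.05,0,0,0]]}}

```text
t: 21.2
tool_pos: [0.539, -0.0588, 0.1168]
tool_rot: [-2.095, -2.34, 0.001]
contact_force: [-11.4, 3.2, 18.6]
opening: 0.0102
grip_force: 91.5
```

Call:
{"name": "jog_arm", "arguments": {"plan": [[0,0,0,0,0,0,0],[0,0,0,0,0,0,0],[0,0,0,0,0,0,0],[0,0,0,0,0,0,0],[0,0,0,0,0,0,0],[0,0,0,0,0,0,0]]}}

```text
t: 21.7
tool_pos: [0.539, -0.0588, 0.1168]
tool_rot: [-2.095, -2.34, 0.001]
contact_force: [-11.8, 2.2, 18.5]
opening: 0.0101
grip_force: 91.5
```

```bash
python3 - <<'E'
from h import *
snap('wrist','P'); T=tool(); print(T,ctrl.get_obs()['wrist_torque'])
print('cover origin',T@[-.0022,.0004,.0195,1],'yaw',np.arctan2(T[1,0],T[0,0])-np.pi/2)
# top camera: stopwatch, weights shift since start
a=cv2.imread('pics/top0.png');b=snap('top','top1')
for n,(u,v) in dict(watch=(460,250),w500=(280,181),w200=(251,242)).items():
    t=a[v-12:v+12,u-12:u+12]; r=cv2.matchTemplate(b[v-24:v+24,u-24:u+24],t,cv2.TM_CCOEFF_NORMED); print(n,cv2.minMaxLoc(r)[1],np.array(cv2.minMaxLoc(r)[3])-12)
E
```

```text
[[-0.1101  0.9939 -0.0009  0.5391]
 [ 0.9939  0.1101  0.0003 -0.0588]
 [ 0.0004 -0.0009 -1.      0.1168]
 [ 0.      0.      0.      1.    ]] [ 0.4186  1.8683 -0.0051]
cover origin [ 0.5397 -0.061   0.0973  1.    ] yaw 0.1102768600530839
watch 0.9991081357002258 [0 0]
w500 0.3211488425731659 [ -3 -12]
w200 0.36693915724754333 [ -7 -12]
```

The cover is home: underside 0.0973 m, origin within 1 mm of the opening, yaw 0.110, and a steady 18.5 N push. The stopwatch hasn't moved. The weights gave no usable match in the top view, probably because the arm hides them, but nothing was carried below their height near them. Handing in.

```bash
python3 -c "
from station import ctrl
print(ctrl.finish_job())"
```

```text
the job is handed in; nothing more can be done
None
```

I handed the job in at about 22 s with the tin on the column, the stud at its stop and the cover held fully home at about 18.5 N; the judge returned no verdict, I opened 11 pictures against the limit of 10, and I could not confirm the two weights in the last top view (the stopwatch had not moved).

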